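# Point out the broken picture panel and the blank to remake it from

### The arm

A 6-joint arm with a two-finger parallel gripper is mounted at the origin on the work surface. World frame = base frame: x ahead of the robot, y to its left, z up, the work surface at z = 0. Lengths are in m, angles in rad, forces in N, time in s.
With the tool pointing down it reaches from about 0.35 to 0.925 m from the base axis. Payload 6.4 kg.
Tool frame: the origin (TCP) lies midway between the tips of the shut fingers; the grasp point (between the pads) lies 19 mm behind it; z points along the fingers, y is the line along which they close (so a half turn about z gives the same grasp; the last joint's range is limited). The gripper opens to 94 mm and grips with 3 to 60 N. Pads are 16 mm wide; open, the fingers measure 119 mm over their backs; the gripper's body (75 mm by 177 mm) begins 78 mm behind the grasp point.
Start: joints at [1.122, 0.245, 1.558, -0, 1.339, -0.174], TCP at [0.176, 0.626, 0.205] pointing down, gripper open.
Joint ranges: [-3.13, 3.13], [-1.02, 2.26], [0.13, 2.54], [-0.95, 4.09], [0.21, 2.88], [-2.74, 2.74]. Speed limits (rad/s): [2.57, 2.57, 3.14, 3.14, 3.14, 3.14].

### API

Orientations are given as a unit quaternion [x, y, z, w].
In Python, from bench import bot, get_image gives the robot as it stands.
- The arm moves only by the shell command python3 -m jog 'ROWS' [OPENING]. ROWS is JSON, a list of rows, each a list of 2 entries, a list of its own where there are three numbers: the shift along the tool's x, y, z in mm, then the turn, a rotation vector about the tool's x, y, z in degrees. A call has 1 to 10 rows; each row is the pose to reach, as a shift and turn from the pose commanded when the call began, along the tool's axes at that moment; what a row does not reach only later rows make up. A row lasts 1/10 s, in which the tool goes at most 50 mm and 8.59 degrees, less where a joint would pass 70% of its speed; a pose out of reach is approached as far as the arm can. A call with a gripper value outside its range is refused whole. OPENING is the closure in counts, from 0 (fully open) to 255 (shut), set as the call begins (- or left out, the last holds). The fingers move at their own pace and stop on an object; the grip force is fixed at half the most. Time passes only in rows, so rows that repeat a pose let the fingers close. It gives the time, the measured TCP pose, the force, the opening and the grip force at its end, in the units of the state.
- bot.read_state(): the state, without advancing time (a new reading comes with each control period).
- get_image(name): name is "scene" or "top"; returns a dict with "pixels" (384x512x3 uint8, blue, green, red), "K" (3x3 intrinsics, pixels), "k1" (the pictures are not rectified: a ray, as slopes to the right and down, at radius r is drawn at 1 + k1 r^2 times it, then the intrinsics apply), "world_from_camera" (4x4, takes a point from camera to world coordinates). Camera axes: x right, y down, z forward; pixel columns grow to the right and rows downward; lengths in m; the calibration is good to about 2 mm. A picture is of the moment at which its call begins. There is no depth.
- bot.sign_off(): hands the job in; it is judged then, once.
The state is a dict: "t": time; "q": joint angles; "joint_vel": joint speeds; "effort": joint torques, N m; "eef_pos": TCP position; "ee_rot": TCP orientation; "wrist_force": force on the tool from outside, world axes, zero at the start; "torque": the same for the moment, N m; "finger_gap": opening from 0.0 (shut) to 1.0 (fully open); "grasp_force": force on a finger pad.
Only numpy, scipy, OpenCV 4.12 (cv2) and the standard library are available. Lean on these libraries where they do the work, as an engineer would, in place of code of your own. Each camera call takes 0.05 s, during which the arm holds its last target. There are 200 camera calls.

### The job

Show the trainee which picture has to be made again: point at the broken-off corner of the damaged panel, then at the middle of the top board on the stack of plain blanks that has that panel's size. Each time stay about two seconds with the fingertips one or two fingers' width above the spot, and touch nothing at all. Travel well above everything in between, so that you do not seem to point at another panel or blank, and finish still pointing at the blank.

Things in the scene. Friction and masses are not known exactly. Their poses are not given: they have to be found in the camera images.
- broken_corner (a point): The broken-off corner of a printed picture panel. The panel is a 130 x 95 mm board, 15 mm thick, lying face up on the bench at any yaw; one corner is snapped off along a ragged slanting break about 55 mm long (42 mm missing along the long edge, 36 mm along the short one). This point is the middle of the break line, on the panel's top face, 15 mm above the bench; the panel's centre lies 53 mm away.
- whole_panel (a point): A sound printed picture panel of the same size, 130 x 95 x 15 mm, all four corners present, lying face up. Point: centre of its top face, 15 mm above the bench.
- small_panel (a point): A smaller sound printed picture panel, 100 x 72 x 15 mm, all four corners present, lying face up. Point: centre of its top face, 15 mm above the bench.
- middle_blank (a point): The top board of a stack of four plain unprinted boards, each 130 x 95 x 15 mm: the same size as the broken panel. Point: centre of the top board's upper face, 60 mm above the bench. The top board lies loose; x runs along its long side.
- small_blank (a point): The top board of a stack of five plain unprinted boards, each 100 x 72 x 15 mm. Point: centre of the top board's upper face, 75 mm above the bench. The top board lies loose.
- large_blank (a point): The top board of a stack of four plain unprinted boards, each 165 x 120 x 15 mm. Point: centre of the top board's upper face, 60 mm above the bench. The top board lies loose.
- glue_brush: Flat glue brush lying between two panels, 160 mm long, 42 mm wide, 20 mm high; origin at the centre of its underside, x along it towards the bristles.
- chisel: Wood chisel lying between two panels, 210 mm long, 26 mm high; origin at the centre of its underside, x along it towards the blade.
- wax_tin: Round flat tin, 67 mm across, 30 mm high, among the stacks of boards; origin at the centre of its underside.
- cork_block: Cork sanding block, 90 x 55 x 28 mm, among the stacks of boards; origin at the centre of its underside.
- glue_bottle: Standing glue bottle, 58 mm across, 165 mm high, on the right; origin at the centre of its underside.
- brush_cup: Plastic cup of brushes, 72 mm across, about 165 mm high with the brushes, far right; origin at the centre of its underside.
There are look-alikes about, which are no part of the job. What is shaped like the part that bears middle_blank but purple is not meant.

How it is judged:
On the way, in this order (a step that is already met when the one before it is completed fails the run):
1. the fingertips stay just above the broken-off corner (horizontal distance between the grasp point and broken_corner below 0.03 m and z of the grasp point in the frame of broken_corner between 0.008 and 0.085 m), for 1.5 s.
2. the fingertips stay just above the middle of the top blank of the same size (horizontal distance between the grasp point and middle_blank below 0.035 m and z of the grasp point in the frame of middle_blank between 0.008 and 0.085 m), for 1.5 s.
At the end, for the whole second after the job is handed in: The fingers are still just above the middle of the top blank of the broken panel's size (within 35 mm of its centre seen from above, the grasp point 8 to 85 mm above its face); every panel and blank is within 6 mm and every other loose thing within 10 mm of where it was (all of step 2 and distance of each of broken_corner, middle_blank, whole_panel, small_panel, small_blank, large_blank from where it was at the start of the episode below 0.006 m and distance of each of glue_brush, chisel, wax_tin, cork_block, glue_bottle, brush_cup from where it was at the start of the episode below 0.01 m); the robot touches nothing.
It fails at once if the robot touches something (contact force between any of the fingers, the arm and anything else above 0.5 N).
It fails at once if a panel or a blank is moved or lifted (distance of any of broken_corner, middle_blank, whole_panel, small_panel, small_blank, large_blank from where it was at the start of the episode above 0.006 m).
It fails at once if a bystander is moved or lifted (distance of any of glue_brush, chisel, wax_tin, cork_block, glue_bottle, brush_cup from where it was at the start of the episode above 0.01 m).
It fails at once if the robot points at a sound panel or a blank of another size (within 60 mm of its centre from above and the grasp point less than 60 mm above its face) ((horizontal distance between the grasp point and whole_panel below 0.06 m and z of the grasp point in the frame of whole_panel below 0.06 m) or (horizontal distance between the grasp point and small_panel below 0.06 m and z of the grasp point in the frame of small_panel below 0.06 m) or (horizontal distance between the grasp point and small_blank below 0.06 m and z of the grasp point in the frame of small_blank below 0.06 m) or (horizontal distance between the grasp point and large_blank below 0.06 m and z of the grasp point in the frame of large_blank below 0.06 m)).
It also fails if it takes over 48 s, if anything falls off the work surface, if the arm or the gripper's body presses on something with over 40 N, if the wrist force passes 120 N, or if a joint passes its speed limit or range.

## Working session

There is one attempt and no reset: what is moved stays moved. The work goes in short steps, Python scripts to look and compute and a shell command to move; the robot and the scene stay as the last step left them, time stands still between calls to the robot, and variables do not carry over. Pictures are saved under pics/ and viewed, at most 10 in all, crops included, and the job is handed in when it is done.

```bash
mkdir -p pics; python3 - <<'E'
from bench import bot,get_image
import cv2,pickle
d={}
for n in("top","scene"):
    d[n]=get_image(n);cv2.imwrite(f"pics/{n}0.png",d[n]["pixels"]);print(n,d[n]["K"],d[n]["k1"],d[n]["world_from_camera"])
pickle.dump(d,open("im.pkl","wb"));print(bot.read_state())
E
```

```text
top [[498.68651648   0.         252.7851365 ]
 [  0.         498.68651648 189.43436196]
 [  0.           0.           1.        ]] -0.06920589119745293 [[-0.00425384 -0.9972631   0.07381197  0.3949768 ]
 [-0.99994833  0.00356054 -0.00952175 -0.04718028]
 [ 0.00923288 -0.07384866 -0.99722672  1.56286864]
 [ 0.          0.          0.          1.        ]]
scene [[482.03814251   0.         247.3730586 ]
 [  0.         482.03814251 197.73539537]
 [  0.           0.           1.        ]] -0.14302983015035098 [[ 0.84193821  0.44423083 -0.30626627  0.97315929]
 [ 0.53942844 -0.70616195  0.45864175 -0.72580017]
 [-0.01253078 -0.55135675 -0.83417547  1.35040479]
 [ 0.          0.          0.          1.        ]]
{'t': 0.1, 'q': array([ 1.12189345e+00,  2.45739469e-01,  1.55889791e+00,  8.00946490e-06,
        1.33869274e+00, -1.74106054e-01]), 'joint_vel': array([-3.78411446e-05, -1.65866239e-03, -3.16505248e-03, -1.18731481e-03,
       -8.84980280e-04, -4.65030117e-04]), 'effort': array([ 7.06393130e-04, -4.16915667e+01, -3.15523589e+01,  6.86777662e-02,
        3.09556921e-02, -5.30925729e-05]), 'eef_pos': array([0.17613437, 0.62511514, 0.20445548]), 'ee_rot': array([ 1.36967374e-01,  9.90575178e-01, -8.25733021e-04, -2.69968967e-04]), 'wrist_force': array([ 0.44203575, -0.63468344, -0.16961877]), 'torque': array([-0.02504458, -0.03019633, -0.01524697]), 'grasp_force': 0.0, 'finger_gap': 1.0001019007865266}
```

View pics/top0.png

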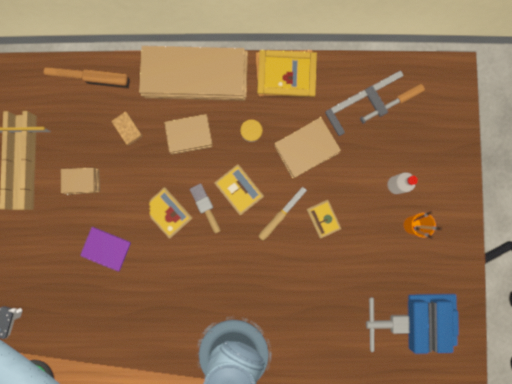

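View pics/scene0.png

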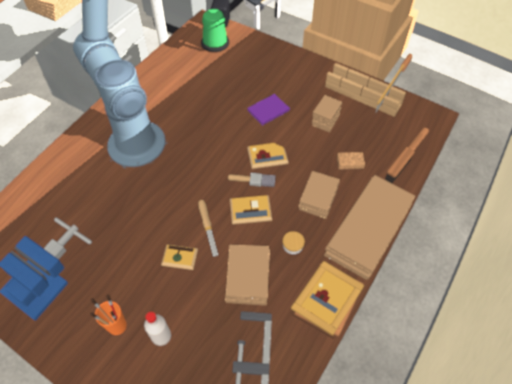

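The top view shows candidate panels at (169,212), (240,190) and (324,219), and plain stacks at (80,181), (188,133) and (307,147). The purple look-alike is at (105,249). The panel at (169,212) seems to lack its left corner. I'll measure to confirm.

```bash
cat > h.py <<'E'
import numpy as np,cv2
def ray(d,uv):
    k=d["k1"];D=np.array([k,0,0,0,0.])
    p=cv2.undistortPoints(np.array(uv,float).reshape(-1,1,2),d["K"],D).reshape(-1,2)
    T=d["world_from_camera"];return T[:3,3],np.c_[p,np.ones(len(p))]@T[:3,:3].T
def onz(d,uv,z):
    o,r=ray(d,uv);return o+r*((z-o[2])/r[:,2])[:,None]
E
python3 - <<'E'
import pickle,cv2,numpy as np
from h import *
d=pickle.load(open("im.pkl","rb"));t=d["top"];im=t["pixels"]
hsv=cv2.cvtColor(im,cv2.COLOR_BGR2HSV)
for n,(u,v),z in[("A",(169,212),.015),("B",(240,190),.015),("C",(324,219),.015),("small",(80,181),.075),("mid",(188,133),.06),("large",(307,147),.06)]:
    s=np.s_[v-42:v+42,u-42:u+42];h=hsv[s]
    if z<.02: m=((h[...,2]>150))|((h[...,0]>100)&(h[...,0]<130)&(h[...,2]>90))
    else: m=(h[...,2]>150)&(h[...,1]<140)
    m=cv2.morphologyEx(m.astype(np.uint8),cv2.MORPH_OPEN,np.ones((3,3)))
    cs,_=cv2.findContours(m,0,1);c=min(cs,key=lambda c:-cv2.pointPolygonTest(c,(42,42),True))
    c=c+[u-42,v-42]
    w=onz(t,c,z)[:,:2].astype(np.float32);r=cv2.minAreaRect(w)
    hull=cv2.convexHull(w);ap=cv2.approxPolyDP(hull,.008,True).reshape(-1,2)
    print(n,"rect c",np.round(r[0],3),"size",np.round(r[1],3),"ang",round(r[2]),"fill",round(cv2.contourArea(hull)/(r[1][0]*r[1][1]),3));print(np.round(ap,3).tolist())
a=cv2.resize(im[170:250,130:350],None,fx=3.6,fy=3.6,interpolation=cv2.INTER_CUBIC)
b=cv2.resize(im[100:210,50:350],None,fx=2.64,fy=2.64,interpolation=cv2.INTER_CUBIC)
cv2.imwrite("pics/crop.png",np.vstack([a[:, :792],b[:, :792]]))
E
```

```text
A rect c [0.439 0.206] size [0.133 0.098] ang 42 fill 0.926
[[0.5149999856948853, 0.22100000083446503], [0.4749999940395355, 0.26100000739097595], [0.4309999942779541, 0.26100000739097595], [0.3630000054836273, 0.19200000166893005], [0.42800000309944153, 0.12999999523162842]]
B rect c [ 0.511 -0.018] size [0.133 0.098] ang 39 fill 0.979
[[0.5860000252723694, -0.007000000216066837], [0.5270000100135803, 0.0560000017285347], [0.43299999833106995, -0.02800000086426735], [0.4950000047683716, -0.09099999815225601], [0.5860000252723694, -0.01899999938905239]]
C rect c [ 0.418 -0.282] size [0.103 0.076] ang 26 fill 0.965
[[0.47600001096725464, -0.29600000381469727], [0.4480000138282776, -0.23000000417232513], [0.3610000014305115, -0.27000001072883606], [0.38499999046325684, -0.3319999873638153]]
small rect c [0.534 0.467] size [0.076 0.101] ang 1 fill 0.959
[[0.5690000057220459, 0.5180000066757202], [0.49900001287460327, 0.515999972820282], [0.5019999742507935, 0.4189999997615814], [0.5720000267028809, 0.41999998688697815]]
mid rect c [0.677 0.136] size [0.105 0.134] ang 11 fill 0.959
[[0.7379999756813049, 0.08100000023841858], [0.7139999866485596, 0.20600000023841858], [0.6209999918937683, 0.1899999976158142], [0.6389999985694885, 0.06499999761581421]]
large rect c [ 0.634 -0.226] size [0.126 0.174] ang 29 fill 0.972
[[0.7279999852180481, -0.2720000147819519], [0.6510000228881836, -0.12999999523162842], [0.5440000295639038, -0.17800000309944153], [0.6200000047683716, -0.32499998807907104]]
```

View pics/crop.png

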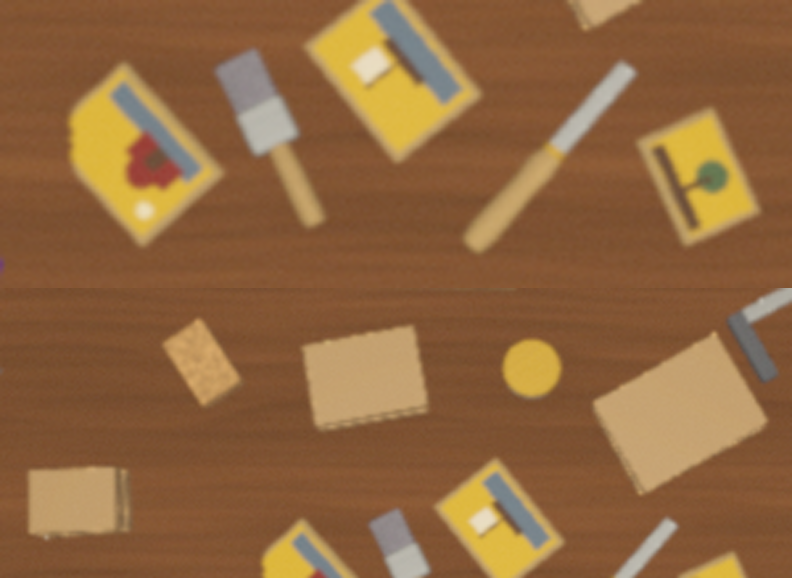

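The panel at (169,212) lacks its left corner and measures 133 x 98 mm. The matching stack is at (188,133), with its top board's face measuring about 130 x 95 mm once the visible stack side is excluded.

Targets:
- **Break middle:** about (0.449, 0.258, 0.015). It lies 53 mm from the panel's centre, as specified.
- **Middle of the blank:** about (0.680, 0.136, 0.060).

I'll close the fingers and travel at z 0.205.

```bash
python3 -m jog '[[[-18,-14,0],[0,0,0]],[[-36,-28,0],[0,0,0]],[[-54,-42,0],[0,0,0]],[[-72,-56,0],[0,0,0]],[[-91,-70,0],[0,0,0]],[[-109,-84,0],[0,0,0]],[[-127,-98,0],[0,0,0]],[[-145,-112,0],[0,0,0]],[[-163,-126,0],[0,0,0]],[[-181,-140,0],[0,0,0]]]' 255
python3 -m jog '[[[-25,-19,0],[0,0,0]],[[-50,-38,0],[0,0,0]],[[-75,-57,0],[0,0,0]],[[-100,-76,0],[0,0,0]],[[-122,-94,0],[0,0,0]],[[-142,-109,0],[0,0,0]],[[-160,-123,0],[0,0,0]],[[-172,-133,0],[0,0,0]],[[-181,-139,0],[0,0,0]],[[-181,-139,0],[0,0,0]]]'
python3 - <<'E'
from bench import get_image
import cv2,numpy as np
a=get_image("top")["pixels"];b=get_image("scene")["pixels"]
cv2.imwrite("pics/over1.png",np.hstack([cv2.resize(a[120:320,90:290],(400,400)),cv2.resize(b[60:260,180:380],(400,400))]))
E
```

```text
t: 1.1
eef_pos: [0.3128, 0.4408, 0.205]
ee_rot: [0.137, 0.991, -0.0, -0.0]
wrist_force: [0.4, 0.6, -0.4]
finger_gap: 0.185
grasp_force: 0.0
t: 2.1
eef_pos: [0.4495, 0.2583, 0.2053]
ee_rot: [0.138, 0.99, -0.0, -0.0]
wrist_force: [0.6, -0.5, 0.5]
finger_gap: 0.0
grasp_force: 0.0
```

View pics/over1.png

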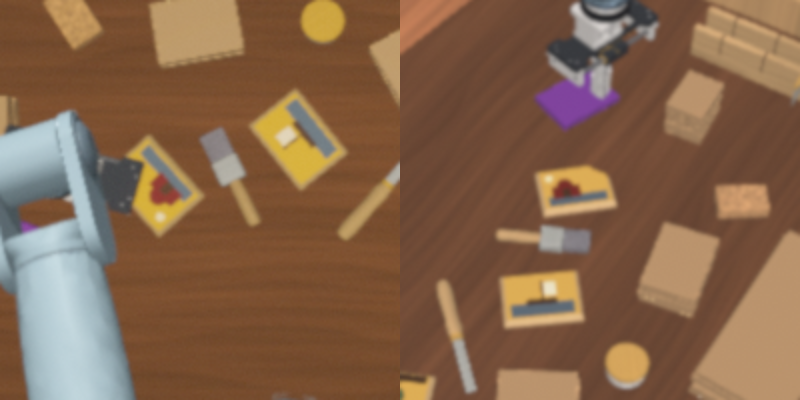

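The top view shows the gripper (left crop, about (122,185)) over the broken corner. Nothing else in the scene has moved, so I'll descend to 25 mm above the panel and hold.

```bash
python3 -m jog '[[[0,0,20],[0,0,0]],[[0,0,45],[0,0,0]],[[0,0,70],[0,0,0]],[[0,0,95],[0,0,0]],[[0,0,115],[0,0,0]],[[0,0,132],[0,0,0]],[[0,0,146],[0,0,0]],[[0,0,156],[0,0,0]],[[0,0,162],[0,0,0]],[[0,0,165],[0,0,0]]]'
python3 - <<'E'
from bench import get_image
import cv2,numpy as np
a=get_image("top")["pixels"];b=get_image("scene")["pixels"]
cv2.imwrite("pics/at1.png",np.hstack([cv2.resize(a[150:270,110:230],(400,400)),cv2.resize(b[80:200,210:330],(400,400))]))
E
```

```text
t: 3.2
eef_pos: [0.4491, 0.2591, 0.0402]
ee_rot: [0.137, 0.991, 0.0, -0.0]
wrist_force: [-0.5, -0.3, -0.1]
finger_gap: 0.003
grasp_force: 0.0
```

View pics/at1.png

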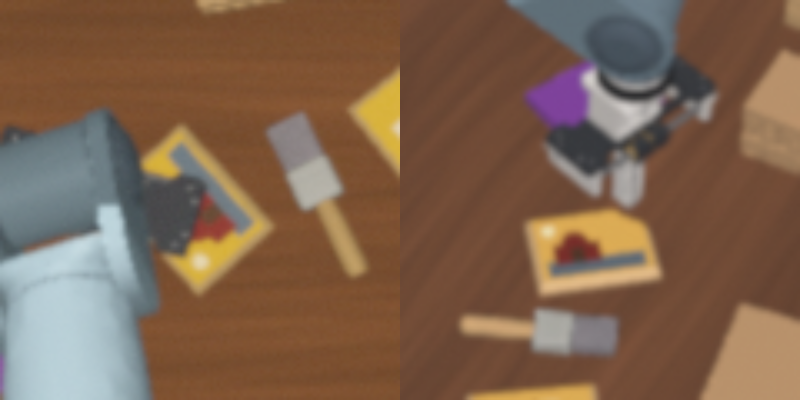

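The fingertip is at about (628,205) in the right crop, just above the break, which runs (612,210) to (648,232). I'll check by projection while holding.

```bash
python3 - <<'E'
import pickle
from h import *
d=pickle.load(open("im.pkl","rb"))["scene"];f=120/400
u=lambda x,y:(210+(x-400)*f,80+y*f)
print(onz(d,[u(613,209),u(648,233)],.015).round(3),onz(d,[u(628,205)],.040).round(3))
E
python3 -m jog '[[[0,0,0],[0,0,0]],[[0,0,0],[0,0,0]],[[0,0,0],[0,0,0]],[[0,0,0],[0,0,0]],[[0,0,0],[0,0,0]],[[0,0,0],[0,0,0]],[[0,0,0],[0,0,0]],[[0,0,0],[0,0,0]],[[0,0,0],[0,0,0]],[[0,0,0],[0,0,0]]]'
python3 -m jog '[[[0,0,0],[0,0,0]],[[0,0,0],[0,0,0]],[[0,0,0],[0,0,0]],[[0,0,0],[0,0,0]],[[0,0,0],[0,0,0]],[[0,0,0],[0,0,0]],[[0,0,0],[0,0,0]],[[0,0,0],[0,0,0]],[[0,0,0],[0,0,0]],[[0,0,0],[0,0,0]]]'
```

```text
[[0.436 0.259 0.015]
 [0.484 0.25  0.015]] [[0.456 0.254 0.04 ]]
t: 4.3
eef_pos: [0.4491, 0.2589, 0.0404]
ee_rot: [0.137, 0.991, -0.0, -0.0]
wrist_force: [0.9, -0.6, -0.3]
finger_gap: 0.005
grasp_force: 0.0
t: 5.3
eef_pos: [0.4491, 0.2588, 0.0405]
ee_rot: [0.137, 0.991, -0.0, -0.0]
wrist_force: [0.1, 0.2, 0.4]
finger_gap: 0.001
grasp_force: 0.0
```

The scene view puts the break's middle about 11 mm from the fingertips, within the 30 mm allowed. The hold lasted over 2 s. Now I'll lift, travel and stop above the blank.

```bash
python3 -m jog '[[[0,0,-10],[0,0,0]],[[0,0,-28],[0,0,0]],[[0,0,-50],[0,0,0]],[[0,0,-75],[0,0,0]],[[0,0,-100],[0,0,0]],[[0,0,-123],[0,0,0]],[[0,0,-142],[0,0,0]],[[0,0,-155],[0,0,0]],[[0,0,-165],[0,0,0]],[[0,0,-165],[0,0,0]]]'
python3 -m jog '[[[-15,-3,0],[0,0,0]],[[-45,-10,0],[0,0,0]],[[-80,-17,0],[0,0,0]],[[-118,-26,0],[0,0,0]],[[-156,-34,0],[0,0,0]],[[-192,-42,0],[0,0,0]],[[-222,-48,0],[0,0,0]],[[-244,-53,0],[0,0,0]],[[-256,-56,0],[0,0,0]],[[-256,-56,0],[0,0,0]]]'
python3 - <<'E'
from bench import get_image
import cv2,numpy as np
a=get_image("top")["pixels"];b=get_image("scene")["pixels"]
cv2.imwrite("pics/over2.png",np.hstack([cv2.resize(a[70:230,90:250],(400,400)),cv2.resize(b[100:260,220:380],(400,400))]))
E
```

```text
t: 6.3
eef_pos: [0.4497, 0.2591, 0.2069]
ee_rot: [0.137, 0.991, 0.0, 0.001]
wrist_force: [-0.3, 0.5, -0.9]
finger_gap: 0.006
grasp_force: 0.0
t: 7.3
eef_pos: [0.6809, 0.1341, 0.2037]
ee_rot: [0.138, 0.99, -0.0, -0.001]
wrist_force: [0.3, 0.1, 0.1]
finger_gap: 0.004
grasp_force: 0.0
```

View pics/over2.png

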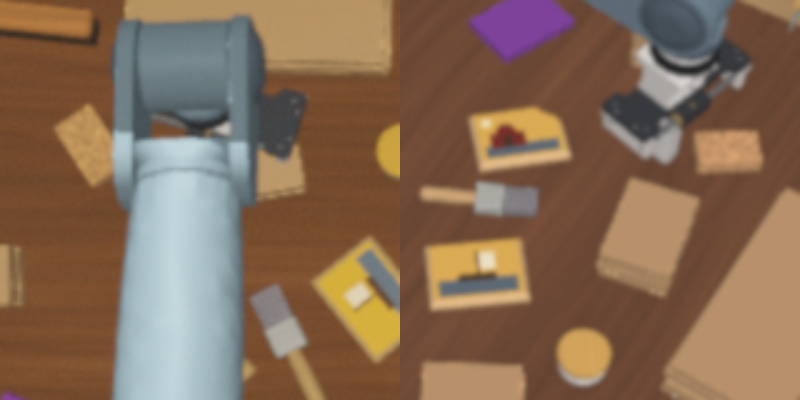

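The arm covers the stack in the top view. In the scene view, the fingertips at (660,160) are poised above the middle stack's top, centred at about (650,228) in the right crop. I'll check that centre, descend and hold.

```bash
python3 - <<'E'
import pickle
from h import *
d=pickle.load(open("im.pkl","rb"))["scene"];f=160/400
print(onz(d,[(220+(x-400)*f,100+y*f) for x,y in[(650,228)]],.06).round(3))
E
python3 -m jog '[[[0,0,12],[0,0,0]],[[0,0,30],[0,0,0]],[[0,0,48],[0,0,0]],[[0,0,66],[0,0,0]],[[0,0,82],[0,0,0]],[[0,0,95],[0,0,0]],[[0,0,105],[0,0,0]],[[0,0,112],[0,0,0]],[[0,0,117],[0,0,0]],[[0,0,120],[0,0,0]]]'
python3 -m jog '[[[0,0,0],[0,0,0]],[[0,0,0],[0,0,0]],[[0,0,0],[0,0,0]],[[0,0,0],[0,0,0]],[[0,0,0],[0,0,0]],[[0,0,0],[0,0,0]],[[0,0,0],[0,0,0]],[[0,0,0],[0,0,0]],[[0,0,0],[0,0,0]],[[0,0,0],[0,0,0]]]'
python3 -m jog '[[[0,0,0],[0,0,0]],[[0,0,0],[0,0,0]],[[0,0,0],[0,0,0]],[[0,0,0],[0,0,0]],[[0,0,0],[0,0,0]],[[0,0,0],[0,0,0]],[[0,0,0],[0,0,0]],[[0,0,0],[0,0,0]],[[0,0,0],[0,0,0]],[[0,0,0],[0,0,0]]]'
python3 - <<'E'
from bench import get_image
import cv2
cv2.imwrite("pics/at2.png",cv2.resize(get_image("scene")["pixels"][100:260,220:380],(500,500)))
E
```

```text
[[0.685 0.13  0.06 ]]
t: 8.4
eef_pos: [0.6805, 0.1355, 0.0854]
ee_rot: [0.137, 0.991, 0.0, 0.0]
wrist_force: [-0.4, 0.3, -0.6]
finger_gap: 0.007
grasp_force: 0.0
t: 9.4
eef_pos: [0.6803, 0.1355, 0.0854]
ee_rot: [0.137, 0.991, -0.0, -0.0]
wrist_force: [0.8, 0.2, -0.2]
finger_gap: 0.004
grasp_force: 0.0
t: 10.4
eef_pos: [0.6803, 0.1355, 0.0855]
ee_rot: [0.137, 0.991, 0.0, -0.0]
wrist_force: [-0.3, 0.3, -0.0]
finger_gap: 0.008
grasp_force: 0.0
```

View pics/at2.png

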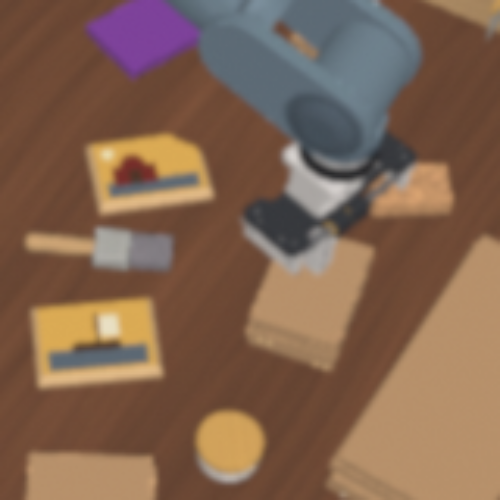

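The fingertips, at (318,268), are just above the middle of the right stack, and nothing has been disturbed. The scene view puts the blank's centre at (0.685, 0.130), about 7 mm from the fingertips. Handing in.

```bash
python3 -c "
from bench import bot
print(bot.sign_off())"
```

```text
the job is handed in; nothing more can be done
None
```

I pointed at the broken-off corner, then at the middle of the same-size blank, for about two seconds each and with no sign of contact; I handed in still pointing at the blank, and no verdict came back.

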